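# Return the incubated tubes to their bottles

## Robot

A 6-joint arm with a two-finger parallel gripper is mounted at the origin on a cart in front of the work surface, level with it; the furniture and walls round the work are solid. World frame = base frame: x ahead of the robot, y to its left, z up, the work surface at z = 0. Lengths are in m, angles in rad, forces in N, time in s.
With the tool pointing down it reaches from about 0.35 to 0.85 m from the base axis. Payload 8.1 kg.
Tool frame: the origin (TCP) lies midway between the tips of the shut fingers; the grasp point (between the pads) lies 19 mm behind it (robot.grip_point_offset is the distance from the TCP to the grasp point, in m); z points along the fingers, y is the line along which they close (so a half turn about z gives the same grasp; the last joint's range is limited). The gripper opens to 93 mm and grips with 3 to 60 N. Pads are 15 mm wide; open, the fingers measure 128 mm over their backs; the gripper's body (75 mm by 188 mm) begins 65 mm behind the grasp point.
Start: joints at [1.101, 0.13, 1.488, -0, 1.523, -0.085], TCP at [0.225, 0.556, 0.198] pointing down, gripper open.
Joint ranges: [-2.96, 2.96], [-0.89, 2.26], [0.02, 2.5], [-1.34, 4.48], [0, 2.73], [-2.66, 2.66]. Speed limits (rad/s): [2.39, 2.39, 2.79, 3.14, 3.14, 3.14].

## Interface

Orientations are given as a rotation vector (axis times angle).
In Python, from plant import robot, read_camera, job gives the robot as it stands.
- The arm moves only by the shell command python3 -m inch 'ROWS' [FORCE]. ROWS is JSON, one flat list of numbers, 5 for each row, row after row: the shift along the world's x, y, z in mm, then the turn about the world's z in degrees, then the opening in per cent of the stroke, from 0 (shut) to 100 (fully open). In form: [dx, dy, dz, yaw, hand, dx, dy, dz, yaw, hand, ...]. A call has 1 to 10 rows; each row is the pose to reach, as a shift and turn from the pose commanded when the call began; what a row does not reach only later rows make up. A row lasts 1/12 s, in which the tool goes at most 41.7 mm and 7.16 degrees, less where a joint would pass 70% of its speed; a pose out of reach is approached as far as the arm can. A call with a gripper value outside its range is refused whole. The fingers move at their own pace and stop on an object; FORCE is the grip in N (left out, the last holds). Time passes only in rows, so rows that repeat a pose let the fingers close. It gives the time, the measured TCP pose, the force, the opening and the grip force at its end, in the units of the state.
- robot.read_state(): the state, without advancing time (a new reading comes with each control period).
- read_camera(name): name is "scene" or "top" or "wrist"; returns a dict with "image" (400x640x3 uint8, blue, green, red), "K" (3x3 intrinsics, pixels), "extrinsics" (4x4, takes a point from world to camera coordinates); the wrist camera has in their place "mount" (4x4, takes a point from camera to tool coordinates, whose origin is the TCP and whose axes are the flange's). Camera axes: x right, y down, z forward; pixel columns grow to the right and rows downward; lengths in m; the calibration is good to about 2 mm. The wrist camera is an equidistant fisheye: a pixel r from the principal point sees the ray r / f radians off the axis. A picture is of the moment at which its call begins: read the wrist's pose just before it. There is no depth.
- job.close_job(): hands the job in; it is judged then, once.
The state is a dict: "t": time; "q": joint angles; "dq": joint speeds; "joint_torque": joint torques, N m; "tool_pos": TCP position; "orientation": TCP orientation; "force": force on the tool from outside, world axes, zero at the start; "wrist_torque": the same for the moment, N m; "opening": finger opening in m; "gripper_force": force on a finger pad.
Only numpy, scipy, OpenCV 4.12 (cv2) and the standard library are available. Lean on these libraries where they do the work, as an engineer would, in place of code of your own. Each camera call takes 0.05 s, during which the arm holds its last target. There are 200 camera calls.

## Task

The four capped tubes have finished in the dry-block heater: move them over to the wooden rack, into the same order as the bottles that stand along its back, so that every tube stands upright and fully home in the socket straight in front of the bottle with its own cap colour. Lower the tubes in rather than dropping them, keep them upright, and leave the bottles where they stand.

Things in the scene. Friction and masses are not known exactly. Their poses are not given: they have to be found in the camera images.
- tube_red: loose conical-bottomed sample tube with a red knurled screw cap, standing in one of the heater's wells at the start. Round, 115 mm tall, 50 to 80 g; frosted body 29 mm in diameter with a white label band, its lowest 15 mm tapering to an 8 mm tip; cap 34 mm in diameter, the top 16 mm of the tube: grip it there from above. Origin at the centre of the tip's underside, z up along the tube
- tube_blue: loose conical-bottomed sample tube with a blue knurled screw cap, standing in one of the heater's wells at the start. Round, 115 mm tall, 50 to 80 g; frosted body 29 mm in diameter with a white label band, its lowest 15 mm tapering to an 8 mm tip; cap 34 mm in diameter, the top 16 mm of the tube: grip it there from above. Origin at the centre of the tip's underside, z up along the tube
- tube_black: loose conical-bottomed sample tube with a black knurled screw cap, standing in one of the heater's wells at the start. Round, 115 mm tall, 50 to 80 g; frosted body 29 mm in diameter with a white label band, its lowest 15 mm tapering to an 8 mm tip; cap 34 mm in diameter, the top 16 mm of the tube: grip it there from above. Origin at the centre of the tip's underside, z up along the tube
- tube_white: loose conical-bottomed sample tube with a white knurled screw cap, standing in one of the heater's wells at the start. Round, 115 mm tall, 50 to 80 g; frosted body 29 mm in diameter with a white label band, its lowest 15 mm tapering to an 8 mm tip; cap 34 mm in diameter, the top 16 mm of the tube: grip it there from above. Origin at the centre of the tip's underside, z up along the tube
- bottle_red: loose white jar with a red screw cap, 60 mm diameter, 79 mm tall: it stands in one of the four bays at the back of the rack, on a floor 12 mm above the rack's underside. The tube with the same cap colour belongs in the socket straight in front of it. Origin at the centre of its underside, z up
- bottle_blue: loose jar of pale sample with a blue screw cap, 60 mm diameter, 74 mm tall: it stands in one of the four bays at the back of the rack, on a floor 12 mm above the rack's underside. The tube with the same cap colour belongs in the socket straight in front of it. Origin at the centre of its underside, z up
- bottle_black: loose jar of pale sample with a black screw cap, 60 mm diameter, 74 mm tall: it stands in one of the four bays at the back of the rack, on a floor 12 mm above the rack's underside. The tube with the same cap colour belongs in the socket straight in front of it. Origin at the centre of its underside, z up
- bottle_white: loose all-white pot with a white screw cap, 48 mm diameter, 86 mm tall: it stands in one of the four bays at the back of the rack, on a floor 12 mm above the rack's underside. The tube with the same cap colour belongs in the socket straight in front of it. Origin at the centre of its underside, z up
- rack: fixed wooden rack, 145 x 282 x 58 mm. Origin at the centre of its underside, x from the tube sockets (front) to the bottles (back), y left along the rows, z up. Four empty 32.5 mm sockets at x -40, y +99, +33, -33, -99 mm, mouths 56 mm up; holes in the foot centre the cone, a tube fully home has its tip 7.5 mm up. A bottle bay 80 mm straight behind each socket (x +40 mm, same y)
- heater: fixed dry-block heater, white housing, sloping blue panel towards the robot, 180 x 264 x 72 mm. Origin on the underside below the middle of the row of wells, x away from the panel, y left along the row, z up. Aluminium block, top 72 mm up: 32.5 mm wells at x 0, y +78, +26, -26, -78 mm; tubes in them have their tips 27.5 mm up and 18 mm between caps: grip across the row

How it is judged:
By the outcome, as a careful person would: the job done as asked, in the order asked, and still so for the second after the job is handed in, with the robot touching nothing.
It also fails if it takes over 106 s, if anything falls off the work surface, if the arm or the gripper's body presses on something with over 40 N, if the wrist force passes 120 N, or if a joint passes its speed limit or range.

## Working session

There is one attempt and no reset: what is moved stays moved. The work goes in short steps, Python scripts to look and compute and a shell command to move; the robot and the scene stay as the last step left them, time stands still between calls to the robot, and variables do not carry over. Pictures are saved under pics/ and viewed, at most 14 in all, crops included, and the job is handed in when it is done.

```bash
ls; mkdir -p pics; python3 - <<'E'
from plant import robot, read_camera
import cv2
s=robot.read_state(); print(s['t'],s['tool_pos'],s['orientation'],s['opening'],robot.grip_point_offset)
for n in ('scene','top'):
    c=read_camera(n); cv2.imwrite(f'pics/{n}0.png',c['image']); print(n,c['K'].tolist(),c['extrinsics'].round(4).tolist())
E
```

```text
pics
0.0 [0.22493123 0.5556061  0.19690985] [-6.00636316e-01 -3.08312360e+00  2.74344163e-03] 0.09263957204916574 0.0188
scene [[457.67568879093125, 0.0, 317.0840992526809], [0.0, 457.67568879093125, 195.18282868902875], [0.0, 0.0, 1.0]] [[-0.9979, 0.0638, 0.0082, 0.5533], [0.0495, 0.8433, -0.5351, 0.0008], [-0.0411, -0.5336, -0.8447, 1.2471], [0.0, 0.0, 0.0, 1.0]]
top [[441.46770187229345, 0.0, 322.7231441259486], [0.0, 441.46770187229345, 203.1120036167418], [0.0, 0.0, 1.0]] [[-0.033, -0.9995, -0.0028, 0.0069], [-0.9793, 0.0328, -0.1997, 0.5486], [0.1997, -0.0039, -0.9799, 1.0643], [0.0, 0.0, 0.0, 1.0]]
```

View pics/top0.png

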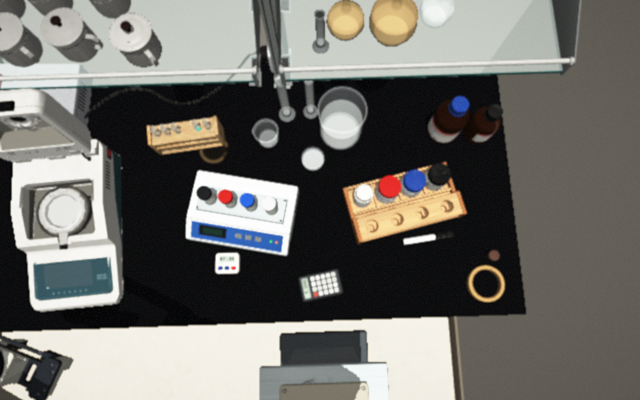

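View pics/scene0.png

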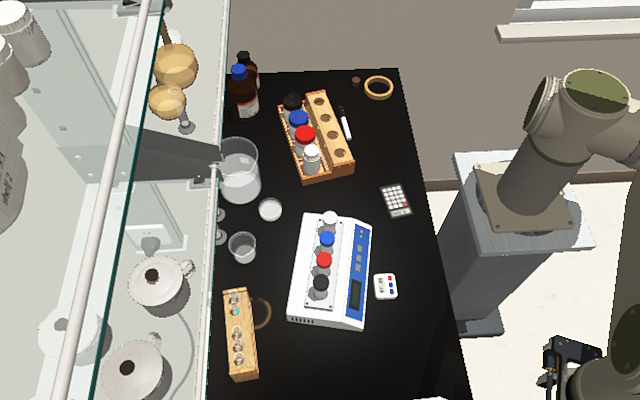

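```bash
python3 - <<'E'
import cv2,numpy as np
t=cv2.imread('pics/top0.png'); 
a=cv2.resize(t[155:250,335:475],None,fx=5,fy=5,interpolation=cv2.INTER_CUBIC)[:475,:700]
cv2.imwrite('pics/c1.png',a)
b=cv2.resize(t[165:260,180:305],None,fx=5,fy=5,interpolation=cv2.INTER_CUBIC)
cv2.imwrite('pics/c2.png',b)
E
cat > h.py <<'E'
import numpy as np,cv2
from scipy.spatial.transform import Rotation as R
from plant import robot,read_camera
def ray(c,uv,z):
    K=c['K'];E=c['extrinsics'];d=np.linalg.inv(K)@[uv[0],uv[1],1]
    d=E[:3,:3].T@d;o=-E[:3,:3].T@E[:3,3]
    return o+d*(z-o[2])/d[2]
def wray(c,s,uv,z):
    K=c['K'];x=(uv[0]-K[0,2])/K[0,0];y=(uv[1]-K[1,2])/K[1,1];r=np.hypot(x,y)
    d=np.array([x*np.sinc(r/np.pi)*1,y*np.sinc(r/np.pi),np.cos(r)])
    M=c['mount'];T=R.from_rotvec(s['orientation']).as_matrix()
    o=T@M[:3,3]+s['tool_pos'];d=T@M[:3,:3]@d
    return o+d*(z-o[2])/d[2]
def wpix(c,s,P):
    K=c['K'];M=c['mount'];T=R.from_rotvec(s['orientation']).as_matrix()
    p=M[:3,:3].T@(T.T@(np.asarray(P)-s['tool_pos'])-M[:3,3])
    r=np.hypot(p[0],p[1]);th=np.arctan2(r,p[2])
    return K[0,2]+K[0,0]*th*p[0]/r,K[1,2]+K[1,1]*th*p[1]/r
E
```

```text
(no output)
```

View pics/c1.png

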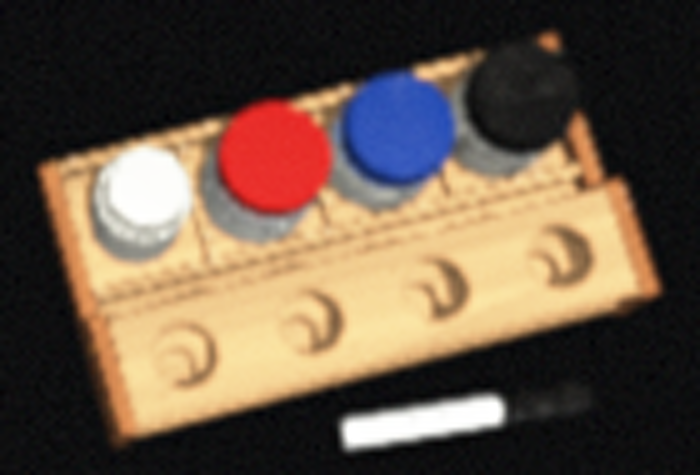

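View pics/c2.png

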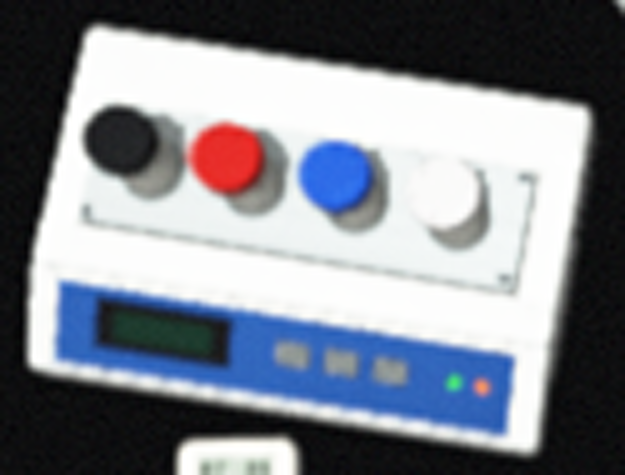

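The heater crop shows caps at (120,140), (226,158), (337,176) and (447,192), ordered black, red, blue, white. The rack crop shows sockets at (185,356), (310,321), (435,288) and (558,255), with bottles ordered white, red, blue, black.

```bash
cat >> h.py <<'E'
def fit(L,P): # 2D rigid
    L=np.array(L);P=np.array(P)[:,:2];l=L-L.mean(0);p=P-P.mean(0)
    a=np.arctan2((l[:,0]*p[:,1]-l[:,1]*p[:,0]).sum(),(l*p).sum())
    A=np.array([[np.cos(a),-np.sin(a)],[np.sin(a),np.cos(a)]]);t=P.mean(0)-A@L.mean(0)
    return a,A,t,P-(L@A.T+t)
E
python3 - <<'E'
from h import *
c=read_camera('top')
f=lambda x,y,ox,oy:((x+.5)/5-.5+ox,(y+.5)/5-.5+oy)
H=[ray(c,f(x,y,180,165),.1425) for x,y in((120,140),(226,158),(337,176),(447,192))]
S=[ray(c,f(x,y,335,155),.056) for x,y in((185,356),(310,321),(435,288),(558,255))]
for L,P in(([(0,.078),(0,.026),(0,-.026),(0,-.078)],H),([(-.04,.099),(-.04,.033),(-.04,-.033),(-.04,-.099)],S)):
    a,A,t,r=fit(L,P);print(np.degrees(a),t,(r*1e3).round(1).tolist(),(np.array(L)@A.T+t).round(4).tolist())
w=read_camera('wrist');s=robot.read_state();print(w['K'],w['mount'].round(3),R.from_rotvec(s['orientation']).as_matrix().round(3), R.from_rotvec(s['orientation']).as_euler('xyz',True))
E
```

```text
-11.117918452365517 [0.55008623 0.19146057] [[0.2, -0.3], [-0.1, 0.9], [-0.4, -0.1], [0.2, -0.5]] [[0.5651, 0.268], [0.5551, 0.217], [0.5451, 0.1659], [0.535, 0.1149]]
13.265065598767904 [ 0.54806132 -0.2184988 ] [[-0.1, -0.6], [0.4, -0.1], [-0.0, -0.0], [-0.3, 0.7]] [[0.4864, -0.1313], [0.5016, -0.1956], [0.5167, -0.2598], [0.5318, -0.324]]
[[309.70691629   0.         319.77506981]
 [  0.         309.70691629 193.19328034]
 [  0.           0.           1.        ]] [[-0.    -0.954 -0.298  0.083]
 [ 1.     0.    -0.    -0.   ]
 [ 0.    -0.298  0.954 -0.187]
 [ 0.     0.     0.     1.   ]] [[-0.927  0.375 -0.001]
 [ 0.375  0.927 -0.001]
 [ 0.    -0.001 -1.   ]] [-1.79936117e+02 -7.38047256e-03  1.57952684e+02]
```

```bash
python3 -m inch '[0,-30,10,-7,100, 0,-70,20,-14,100, 0,-110,30,-21,100, 0,-150,40,-28,100, 0,-190,45,-35,100, 25,-225,50,-42,100, 50,-260,50,-49,100, 80,-290,50,-56,100, 110,-320,50,-63,100, 140,-350,50,-70,100]'
python3 -m inch '[165,-80,0,-5,100,30,-20,0,-9,100,60,-40,0,-9,100,90,-60,0,-9,100,120,-80,0,-9,100,150,-90,0,-9,100,170,-90,0,-9,100,170,-90,0,-9,100]'
```

```text
t: 1.03
tool_pos: [0.3624, 0.2081, 0.2483]
orientation: [2.267, 2.175, 0.002]
force: [0.7, 1.0, -0.3]
opening: 0.0929
gripper_force: 0.0
t: 1.7
tool_pos: [0.5339, 0.1184, 0.2466]
orientation: [-2.427, -1.994, 0.002]
force: [0.5, 0.7, -0.4]
opening: 0.093
gripper_force: 0.0
```

```bash
python3 - <<'E'
from h import *
s=robot.read_state();c=read_camera('wrist');cv2.imwrite('pics/w1.png',c['image'])
for P in [(.5651,.268,.1425),(.5551,.217,.1425),(.5451,.1659,.1425),(.535,.1149,.1425)]: print(np.round(wpix(c,s,P)))
E
```

```text
[321.  26.]
[321.  81.]
[322. 136.]
[321. 189.]
```

View pics/w1.png

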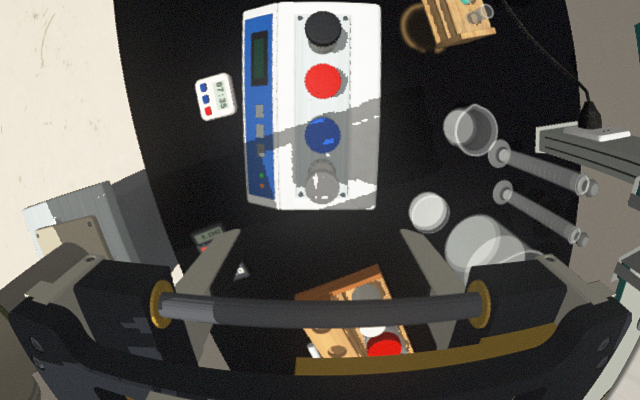

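The caps appear at about (323,31) black, (322,81) red, (322,134) blue and (322,183) white. That is close to the prediction, so I'll measure the centroids.

```bash
python3 - <<'E'
from h import *
s=robot.read_state();c=read_camera('wrist');im=c['image']
hsv=cv2.cvtColor(im,cv2.COLOR_BGR2HSV)
m={'red':((hsv[...,0]<8)|(hsv[...,0]>172))&(hsv[...,1]>140)&(hsv[...,2]>80),'blue':(abs(hsv[...,0].astype(int)-115)<12)&(hsv[...,1]>120),'black':hsv[...,2]<70}
for k,(x0,x1,y0,y1) in dict(red=(295,350,55,108),blue=(295,350,108,160),black=(295,350,5,55)).items():
    q=m[k][y0:y1,x0:x1].astype(np.uint8);cs,_=cv2.findContours(q,cv2.RETR_EXTERNAL,2);b=max(cs,key=cv2.contourArea)
    (x,y),r=cv2.minEnclosingCircle(b);bb=cv2.boundingRect(b);print(k,x+x0,y+y0,r,bb,wray(c,s,(x+x0,y+y0),.1425).round(4))
for uv in((322,183),): print('white',wray(c,s,uv,.1425).round(4))
cv2.imwrite('pics/w1c.png',cv2.resize(im[150:215,285:360],None,fx=6,fy=6,interpolation=2))
E
```

```text
red 324.6225166320801 81.29139137268066 17.927350997924805 (12, 9, 36, 35) [0.556  0.2164 0.1425]
blue 323.80916023254395 135.23664093017578 17.738895416259766 (12, 10, 35, 35) [0.5456 0.1667 0.1425]
black 324.84558868408203 29.121322631835938 17.805675506591797 (13, 7, 35, 35) [0.5659 0.2655 0.1425]
white [0.535  0.1212 0.1425]
```

View pics/w1c.png

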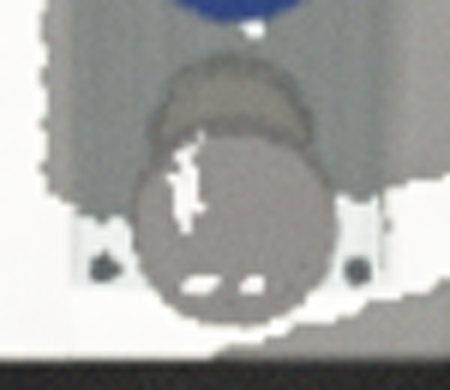

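White is at (324,188). The estimates agree within 1 mm, so I'll descend and grip.

```bash
python3 -m inch '[1,0,-35,0,100,1,0,-70,0,100,1,0,-100,0,100,1,0,-120,0,100,1,0,-131,0,100,1,0,-131,0,100,1,0,-131,0,100]'
python3 -m inch '[0,0,0,0,30,0,0,0,0,20,0,0,0,0,20,0,0,0,0,20,0,0,0,0,20,0,0,0,0,20,0,0,0,0,20]' 25
```

```text
t: 2.38
tool_pos: [0.5322, 0.1202, 0.1177]
orientation: [2.424, 1.998, 0.0]
force: [0.1, 0.7, 0.7]
opening: 0.0929
gripper_force: 0.0
t: 2.97
tool_pos: [0.5325, 0.1198, 0.117]
orientation: [2.425, 1.997, -0.0]
force: [-0.2, -0.3, 0.5]
opening: 0.0511
gripper_force: 0.0
```

```bash
python3 -m inch '[3,-4.5,-1.5,0,60,3,-4.5,-1.5,0,60,3,-4.5,-1.5,0,60,3,-4.5,-1.5,0,20,3,-4.5,-1.5,0,20,3,-4.5,-1.5,0,20,3,-4.5,-1.5,0,20,3,-4.5,-1.5,0,20,3,-4.5,-1.5,0,20,3,-4.5,-1.5,0,20]' 25
```

```text
t: 3.8
tool_pos: [0.5355, 0.1154, 0.1155]
orientation: [2.425, 1.997, 0.0]
force: [0.0, -0.5, 0.1]
opening: 0.0328
gripper_force: 25.0
```

```bash
python3 -m inch '[0,0,10,0,20,0,0,30,0,20,0,0,55,0,20,0,0,80,0,20,0,0,105,0,20,-5,-20,120,0,20,-10,-45,125,0,20,-17,-80,125,0,20,-24,-115,125,0,20,-31,-150,125,0,20]'
python3 -m inch '[-6,-32,0,0,20,-13,-62,0,0,20,-18,-87,0,0,20,-18,-96.5,0,0,20,-18,-96.5,0,0,20,-18,-96.5,0,0,20,-18,-96.5,0,0,20]'
python3 - <<'E'
from h import *
s=robot.read_state();print(s['tool_pos'],s['opening']);c=read_camera('wrist');cv2.imwrite('pics/w2.png',c['image'])
for P in [(.4864,-.1313,.056),(.5016,-.1956,.056),(.5167,-.2598,.056),(.5318,-.324,.056)]: print(np.round(wpix(c,s,P)))
E
```

```text
t: 4.63
tool_pos: [0.5042, -0.0358, 0.2416]
orientation: [2.423, 1.998, 0.001]
force: [0.7, 0.5, -0.4]
opening: 0.0329
gripper_force: 25.0
t: 5.22
tool_pos: [0.4868, -0.13, 0.2407]
orientation: [-2.424, -1.998, -0.001]
force: [0.2, 0.8, -0.2]
opening: 0.0328
gripper_force: 25.0
[ 0.48681832 -0.13004755  0.24066238] 0.03282205420844229
[319. 169.]
[341. 215.]
[359. 255.]
[375. 290.]
```

View pics/w2.png

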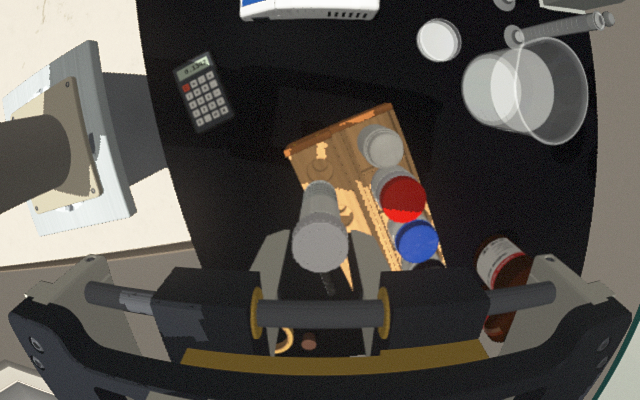

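The tube is held at (320,245) and the rack's left socket shows near (319,168), roughly as predicted. I'll zoom in to check.

```bash
python3 - <<'E'
from h import *
im=cv2.imread('pics/w2.png')[95:235,270:410]
im=np.clip(255*(im/255.)**.6,0,255).astype('uint8');cv2.imwrite('pics/w2c.png',cv2.resize(im,None,fx=4.2,fy=4.2,interpolation=2))
E
```

```text
(no output)
```

View pics/w2c.png

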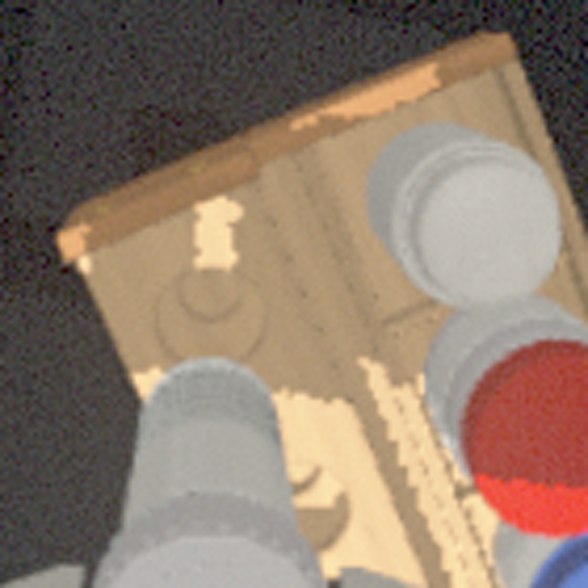

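Socket centre is at about (320.5,171), within 2 px of the prediction. I'll lower to just above the mouth.

```bash
python3 -m inch '[0.3,-2,-20,0,20,0.3,-2,-45,0,20,0.3,-2,-65,0,20,0.3,-2,-80,0,20,0.3,-2,-88,0,20,0.3,-2,-88,0,20,0.3,-2,-88,0,20]'
```

```text
t: 5.85
tool_pos: [0.487, -0.1324, 0.1527]
orientation: [-2.424, -1.999, 0.0]
force: [-0.4, 0.3, -0.2]
opening: 0.0333
gripper_force: 25.0
```

```bash
python3 -m inch '[0,0,-8,0,20,0,0,-14,0,20,0,0,-20,0,20,0,0,-26,0,20,0,0,-32,0,20,0,0,-32,0,20]'
python3 -m inch '[0,0,-5,0,20,0,0,-10,0,20,0,0,-15,0,20,0,0,-20,0,20,0,0,-24,0,20,0,0,-24,0,20]'
```

```text
t: 6.35
tool_pos: [0.4858, -0.1329, 0.1187]
orientation: [-2.424, -1.996, 0.002]
force: [-0.1, -0.2, -1.2]
opening: 0.0329
gripper_force: 25.0
t: 6.85
tool_pos: [0.4864, -0.133, 0.0955]
orientation: [-2.424, -1.997, 0.001]
force: [-0.4, 0.0, -0.8]
opening: 0.0329
gripper_force: 25.0
```

```bash
python3 -m inch '[0,0,-1,0,20,0,0,-1.5,0,20,0,0,-1.5,0,20,0,0,-1.5,0,20]'
```

```text
t: 7.18
tool_pos: [0.4869, -0.1332, 0.0953]
orientation: [2.425, 1.997, 0.0]
force: [-1.4, 0.4, 1.8]
opening: 0.0326
gripper_force: 25.0
```

```bash
python3 -m inch '[0,0,0,0,55,0,0,0,0,55,0,0,0,0,55,0,0,0,0,55,0,0,10,0,55,0,0,30,0,55,0,0,60,0,55,0,0,90,0,55,0,0,120,0,60,0,0,145,0,70]'
python3 -m inch '[6,30,0,0,80,14,70,0,0,100,22,110,0,0,100,30,150,0,0,100,38,190,0,0,100,46,230,0,0,100,53,270,0,0,100,58.5,299.5,0,0,100,58.5,299.5,0,0,100,58.5,299.5,0,0,100]'
python3 - <<'E'
from h import *
s=robot.read_state();print(s['tool_pos'])
c=read_camera('scene');im=c['image'];cv2.imwrite('pics/s1.png',cv2.resize(im[70:350,200:420],None,fx=2.1,fy=2.1,interpolation=2))
E
```

```text
t: 8.02
tool_pos: [0.4871, -0.1333, 0.2432]
orientation: [2.423, 1.996, 0.002]
force: [0.4, -0.1, 0.4]
opening: 0.0582
gripper_force: 0.0
t: 8.85
tool_pos: [0.5451, 0.168, 0.2403]
orientation: [2.422, 2.001, -0.0]
force: [-0.2, -0.6, 0.1]
opening: 0.0931
gripper_force: 0.0
[0.54513949 0.16795363 0.24032014]
```

View pics/s1.png

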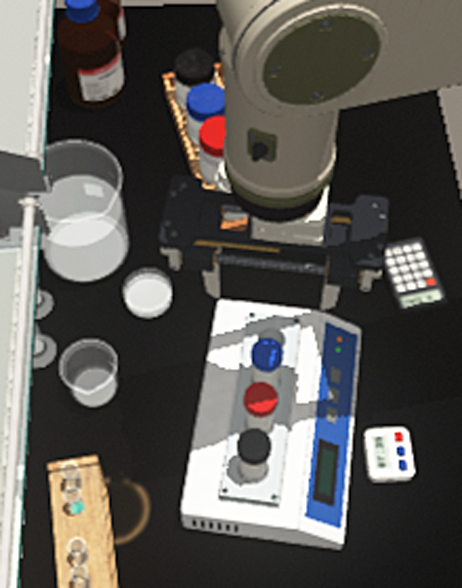

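White now stands in the rack. Blue next.

```bash
python3 -m inch '[0.3,-1.7,-35,0,100,0.3,-1.7,-70,0,85,0.3,-1.7,-100,0,70,0.3,-1.7,-120,0,60,0.3,-1.7,-125,0,50,0.3,-1.7,-125,0,50,0.3,-1.7,-125,0,50]'
python3 -m inch '[0,0,0,0,20,0,0,0,0,20,0,0,0,0,20,0,0,0,0,20,0,0,0,0,20]' 25
```

```text
t: 9.48
tool_pos: [0.5464, 0.1638, 0.1165]
orientation: [2.426, 1.995, 0.002]
force: [-0.3, 0.0, 1.0]
opening: 0.0577
gripper_force: 0.0
t: 9.9
tool_pos: [0.5464, 0.1648, 0.116]
orientation: [2.424, 1.997, 0.003]
force: [-0.0, -0.1, 3.6]
opening: 0.0327
gripper_force: 25.0
```

```bash
python3 -m inch '[0,0,10,0,20,0,0,30,0,20,0,0,55,0,20,0,0,80,0,20,0,0,105,0,20,-1,-15,120,0,20,-3,-40,125,0,20,-6,-80,125,0,20,-9,-120,125,0,20,-12,-160,125,0,20]'
python3 -m inch '[-2,-40,0,0,20,-5,-80,0,0,20,-8,-120,0,0,20,-10,-160,0,0,20,-13,-200,0,0,20,-16,-240,0,0,20,-17.5,-262,0,0,20,-17.5,-267,0,0,20,-17.5,-267,0,0,20,-17.5,-267,0,0,20]'
python3 -m inch '[0,0,0,0,20,0,0,0,0,20]'
```

```text
t: 10.73
tool_pos: [0.5332, 0.0035, 0.2408]
orientation: [2.423, 1.999, 0.001]
force: [0.8, -0.2, -0.4]
opening: 0.0329
gripper_force: 25.0
t: 11.57
tool_pos: [0.5161, -0.2618, 0.2401]
orientation: [-2.425, -1.996, -0.001]
force: [-0.1, 0.4, -0.7]
opening: 0.0329
gripper_force: 25.0
t: 11.73
tool_pos: [0.5165, -0.2609, 0.2402]
orientation: [-2.423, -2.0, -0.0]
force: [-0.3, -0.1, -0.5]
opening: 0.0326
gripper_force: 25.0
```

```bash
python3 -m inch '[0.5,-1,-20,0,20,0.5,-1,-45,0,20,0.5,-1,-65,0,20,0.5,-1,-80,0,20,0.5,-1,-88,0,20,0.5,-1,-96,0,20,0.5,-1,-104,0,20,0.5,-1,-112,0,20,0.5,-1,-120,0,20,0.5,-1,-120,0,20]'
python3 -m inch '[0,0,-5,0,20,0,0,-10,0,20,0,0,-15,0,20,0,0,-20,0,20,0,0,-24,0,20,0,0,-26,0,20,0,0,-26,0,20]'
```

```text
t: 12.57
tool_pos: [0.5159, -0.2629, 0.1183]
orientation: [-2.423, -1.996, 0.001]
force: [-0.6, 1.1, -0.6]
opening: 0.0327
gripper_force: 25.0
t: 13.15
tool_pos: [0.5174, -0.2642, 0.0955]
orientation: [2.423, 1.996, 0.001]
force: [-2.8, 0.9, 7.8]
opening: 0.0326
gripper_force: 25.1
```

```bash
python3 -m inch '[0,0,0,0,55,0,0,0,0,55,0,0,0,0,55,0,0,0,0,55,0,0,10,0,55,0,0,30,0,55,0,0,60,0,55,0,0,90,0,55,0,0,120,0,60,0,0,145,0,70]'
python3 -m inch '[3,40,0,0,80,6,80,0,0,100,9,120,0,0,100,13,160,0,0,100,16,200,0,0,100,19,240,0,0,100,22,280,0,0,100,26,320,0,0,100,29,360,0,0,100,32,400,0,0,100]'
python3 -m inch '[3,40,0,0,100,6,75,0,0,100,6,79,0,0,100,6,79,0,0,100,6,79,0,0,100]'
python3 - <<'E'
from h import *
s=robot.read_state();print(s['tool_pos'])
c=read_camera('wrist');im=c['image']
hsv=cv2.cvtColor(im,cv2.COLOR_BGR2HSV)
q=(((hsv[...,0]<8)|(hsv[...,0]>172))&(hsv[...,1]>120)&(hsv[...,2]>60)).astype(np.uint8);q[:130]=0;q[240:]=0;q[:,:290]=0;q[:,360:]=0
b=max(cv2.findContours(q,0,2)[0],key=cv2.contourArea);(x,y),r=cv2.minEnclosingCircle(b);print(x,y,r,wray(c,s,(x,y),.1425),wpix(c,s,(.5555,.2167,.1425)))
cv2.imwrite('pics/w3.png',im)
E
```

```text
t: 13.98
tool_pos: [0.5169, -0.2635, 0.2422]
orientation: [2.423, 1.996, 0.001]
force: [-0.1, -0.7, 0.1]
opening: 0.0588
gripper_force: 0.0
t: 14.82
tool_pos: [0.5484, 0.1387, 0.2399]
orientation: [2.425, 1.997, 0.001]
force: [0.7, -0.9, -0.4]
opening: 0.0929
gripper_force: 0.0
t: 15.23
tool_pos: [0.5545, 0.2154, 0.2392]
orientation: [2.424, 1.998, -0.001]
force: [-0.3, -0.7, -0.5]
opening: 0.0929
gripper_force: 0.0
[0.55451172 0.21541364 0.23920326]
320.5 183.8428497314453 18.01723861694336 [0.55612253 0.21908099 0.1425    ] (np.float64(320.33323882423025), np.float64(186.32720613376853))
```

View pics/w3.png

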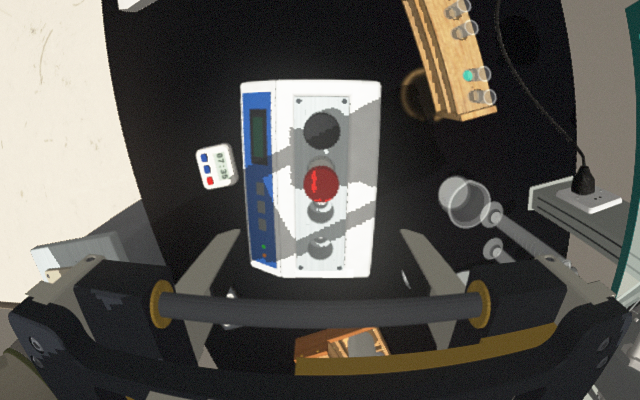

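Red is at (320,184), so about +1, +2 mm to correct. Grip.

```bash
python3 -m inch '[1,2,-35,0,100,1,2,-70,0,85,1,2,-100,0,70,1,2,-118,0,60,1,2,-124,0,50,1,2,-124,0,50,1,2,-124,0,50]'
python3 -m inch '[0,0,0,0,20,0,0,0,0,20,0,0,0,0,20,0,0,0,0,20,0,0,0,0,20]' 25
```

```text
t: 15.87
tool_pos: [0.5564, 0.2167, 0.1163]
orientation: [2.426, 1.995, 0.002]
force: [1.1, -0.1, 0.6]
opening: 0.0576
gripper_force: 0.0
t: 16.28
tool_pos: [0.5564, 0.2179, 0.1161]
orientation: [2.424, 1.997, 0.003]
force: [0.8, 1.3, 3.2]
opening: 0.0325
gripper_force: 25.0
```

```bash
python3 -m inch '[0,0,10,0,20,0,0,30,0,20,0,0,55,0,20,0,0,80,0,20,0,0,105,0,20,-1,-15,120,0,20,-4,-40,125,0,20,-9,-80,125,0,20,-14,-120,125,0,20,-20,-160,125,0,20]'
python3 -m inch '[-5,-40,0,0,20,-10,-80,0,0,20,-15,-120,0,0,20,-20,-160,0,0,20,-26,-200,0,0,20,-32,-235,0,0,20,-34.5,-252,0,0,20,-34.5,-255,0,0,20,-34.5,-255,0,0,20,-34.5,-255,0,0,20]'
python3 -m inch '[0,0,0,0,20,0,0,0,0,20]'
```

```text
t: 17.12
tool_pos: [0.5351, 0.0565, 0.2407]
orientation: [2.423, 1.999, 0.0]
force: [0.6, 0.0, 0.1]
opening: 0.0328
gripper_force: 25.0
t: 17.95
tool_pos: [0.5012, -0.1967, 0.2402]
orientation: [-2.425, -1.997, -0.001]
force: [-0.2, 0.8, -0.8]
opening: 0.0327
gripper_force: 25.0
t: 18.12
tool_pos: [0.5015, -0.196, 0.2401]
orientation: [-2.423, -1.999, -0.0]
force: [0.3, 0.3, -1.3]
opening: 0.0327
gripper_force: 25.0
```

```bash
python3 -m inch '[0.5,-1.3,-20,0,20,0.5,-1.3,-45,0,20,0.5,-1.3,-65,0,20,0.5,-1.3,-80,0,20,0.5,-1.3,-88,0,20,0.5,-1.3,-96,0,20,0.5,-1.3,-104,0,20,0.5,-1.3,-112,0,20,0.5,-1.3,-120,0,20,0.5,-1.3,-120,0,20]'
python3 -m inch '[0,0,-5,0,20,0,0,-10,0,20,0,0,-15,0,20,0,0,-20,0,20,0,0,-24,0,20,0,0,-25,0,20,0,0,-25,0,20]'
```

```text
t: 18.95
tool_pos: [0.5009, -0.1983, 0.1183]
orientation: [-2.423, -1.996, 0.001]
force: [0.3, -0.1, -1.1]
opening: 0.0329
gripper_force: 25.0
t: 19.53
tool_pos: [0.5019, -0.199, 0.0956]
orientation: [2.424, 1.997, 0.0]
force: [-1.9, 0.3, 5.0]
opening: 0.0329
gripper_force: 25.1
```

```bash
python3 -m inch '[0,0,0,0,55,0,0,0,0,55,0,0,0,0,55,0,0,0,0,55,0,0,10,0,55,0,0,30,0,55,0,0,60,0,55,0,0,90,0,55,0,0,120,0,60,0,0,145,0,70]'
python3 -m inch '[5,40,0,0,80,11,80,0,0,100,16,120,0,0,100,22,160,0,0,100,27,200,0,0,100,33,240,0,0,100,38,280,0,0,100,44,320,0,0,100,49,360,0,0,100,54,400,0,0,100]'
python3 -m inch '[5,40,0,0,100,9,60,0,0,100,9,67,0,0,100,9,67,0,0,100,9,67,0,0,100]'
python3 - <<'E'
from h import *
s=robot.read_state();print(s['tool_pos'])
c=read_camera('wrist');im=c['image'];g=im.max(2)
q=(g<75).astype(np.uint8);print(wpix(c,s,(.5655,.267,.1425)))
q[:155]=0;q[215:]=0;q[:,:295]=0;q[:,346:]=0
b=max(cv2.findContours(q,0,2)[0],key=cv2.contourArea);(x,y),r=cv2.minEnclosingCircle(b);print(x,y,r,wray(c,s,(x,y),.1425))
E
```

```text
t: 20.37
tool_pos: [0.5019, -0.1988, 0.2432]
orientation: [2.423, 1.996, 0.001]
force: [-0.2, -1.4, 0.7]
opening: 0.0587
gripper_force: 0.0
t: 21.2
tool_pos: [0.5555, 0.2035, 0.2409]
orientation: [2.425, 1.997, 0.001]
force: [0.2, -0.5, 0.4]
opening: 0.093
gripper_force: 0.0
t: 21.62
tool_pos: [0.5645, 0.2677, 0.2402]
orientation: [2.424, 1.997, -0.001]
force: [0.1, 0.2, -0.2]
opening: 0.0932
gripper_force: 0.0
[0.56454371 0.26771443 0.24015706]
(np.float64(320.6978502871446), np.float64(188.02382447219532))
321.38507080078125 184.4310302734375 17.756765365600586 [0.56682309 0.27038079 0.1425    ]
```

```bash
python3 -m inch '[1,1,-35,0,100,1,1,-70,0,85,1,1,-100,0,70,1,1,-118,0,60,1,1,-124,0,50,1,1,-124,0,50,1,1,-124,0,50]'
python3 -m inch '[0,0,0,0,20,0,0,0,0,20,0,0,0,0,20,0,0,0,0,20,0,0,0,0,20]' 25
```

```text
t: 22.25
tool_pos: [0.5665, 0.2685, 0.1174]
orientation: [2.426, 1.995, 0.002]
force: [0.5, 0.6, 0.6]
opening: 0.0577
gripper_force: 0.0
t: 22.67
tool_pos: [0.5664, 0.2696, 0.1171]
orientation: [2.424, 1.997, 0.003]
force: [0.4, -0.4, 3.1]
opening: 0.0327
gripper_force: 25.0
```

```bash
python3 -m inch '[0,0,10,0,20,0,0,30,0,20,0,0,55,0,20,0,0,80,0,20,0,0,105,0,20,-1,-15,120,0,20,-3,-40,125,0,20,-5,-80,125,0,20,-7,-120,125,0,20,-10,-160,125,0,20]'
python3 -m inch '[-2,-40,0,0,20,-5,-80,0,0,20,-7,-120,0,0,20,-9,-160,0,0,20,-12,-200,0,0,20,-14,-240,0,0,20,-16,-280,0,0,20,-18,-320,0,0,20,-20,-360,0,0,20,-22,-395,0,0,20]'
python3 -m inch '[-1,-25,0,0,20,-2,-37,0,0,20,-2,-40,0,0,20,-2,-40,0,0,20,-2,-40,0,0,20,-2,-40,0,0,20]'
```

```text
t: 23.5
tool_pos: [0.5549, 0.1074, 0.2411]
orientation: [2.424, 1.999, -0.001]
force: [0.1, 0.3, -0.1]
opening: 0.0325
gripper_force: 25.0
t: 24.33
tool_pos: [0.5321, -0.2886, 0.2409]
orientation: [-2.426, -1.996, 0.001]
force: [0.2, -0.2, -0.6]
opening: 0.0325
gripper_force: 25.0
t: 24.83
tool_pos: [0.532, -0.3241, 0.2411]
orientation: [-2.423, -1.999, -0.001]
force: [0.9, -1.0, -0.4]
opening: 0.0328
gripper_force: 25.0
```

```bash
python3 -m inch '[0.3,-2,-20,0,20,0.3,-2,-45,0,20,0.3,-2,-65,0,20,0.3,-2,-80,0,20,0.3,-2,-88,0,20,0.3,-2,-96,0,20,0.3,-2,-104,0,20,0.3,-2,-112,0,20,0.3,-2,-120,0,20,0.3,-2,-120,0,20]'
python3 -m inch '[0,0,-5,0,20,0,0,-10,0,20,0,0,-15,0,20,0,0,-20,0,20,0,0,-24,0,20,0,0,-25,0,20,0,0,-25,0,20]'
```

```text
t: 25.67
tool_pos: [0.5312, -0.3271, 0.1192]
orientation: [-2.423, -1.996, 0.001]
force: [0.6, 0.1, -2.2]
opening: 0.0326
gripper_force: 25.0
t: 26.25
tool_pos: [0.5318, -0.3281, 0.0966]
orientation: [2.425, 1.997, -0.001]
force: [-3.2, 0.7, 5.9]
opening: 0.0324
gripper_force: 25.1
```

Home with firm contact. Release, clear off and check.

```bash
python3 -m inch '[0,0,0,0,55,0,0,0,0,55,0,0,0,0,55,0,0,0,0,55,0,0,10,0,55,0,0,30,0,55,0,0,60,0,55,0,0,90,0,55,0,0,120,0,60,0,0,145,0,70]'
python3 -m inch '[0,40,0,0,70,0,80,0,0,70,0,120,0,0,70,0,160,0,0,70,0,200,0,0,70,0,240,0,0,70,0,280,0,0,70,0,320,0,0,70,0,360,0,0,70,0,400,0,0,70]'
python3 -m inch '[-20,40,0,0,70,-40,80,0,0,70,-60,110,0,0,70,-60,110,0,0,70]'
python3 - <<'E'
from h import *
a=read_camera('top')['image'][140:260,325:485];b=read_camera('scene')['image'][80:195,260:370]
a=cv2.resize(a,None,fx=2.8,fy=2.8,interpolation=2);b=cv2.resize(b,(321,336),interpolation=2)
cv2.imwrite('pics/f.png',np.hstack([a,b]))
E
```

```text
t: 27.08
tool_pos: [0.5323, -0.3279, 0.2444]
orientation: [2.423, 1.996, 0.001]
force: [-0.5, -0.6, -0.8]
opening: 0.0586
gripper_force: 0.0
t: 27.92
tool_pos: [0.5317, 0.0743, 0.242]
orientation: [2.424, 1.997, 0.002]
force: [1.6, -0.5, -0.8]
opening: 0.0652
gripper_force: 0.0
t: 28.25
tool_pos: [0.4687, 0.1881, 0.242]
orientation: [-2.417, -2.003, -0.002]
force: [0.7, 0.4, 0.0]
opening: 0.0652
gripper_force: 0.0
```

View pics/f.png

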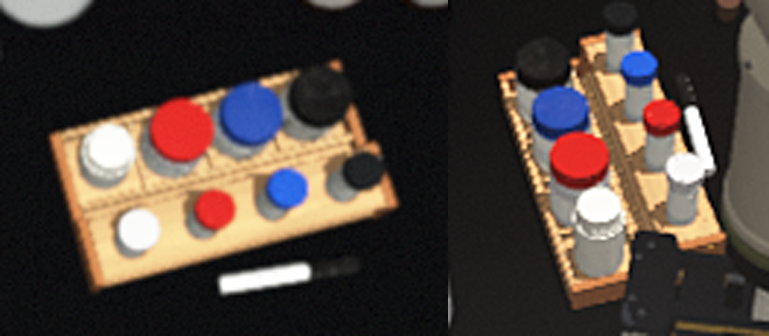

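The top view shows the tubes at (138,230) white, (214,209) red, (287,188) blue and (362,170) black. All are upright in front of matching bottles, and the bottles have not moved.

```bash
python3 -m inch '[0,0,0,0,70,0,0,0,0,70,0,0,0,0,70]' && python3 -c "
from plant import job;print(job.close_job())"
```

```text
t: 28.6
tool_pos: [0.4726, 0.181, 0.241]
orientation: [2.427, 1.995, -0.0]
force: [0.0, 0.1, 0.2]
opening: 0.0653
gripper_force: 0.0
the job is handed in; nothing more can be done
None
```

All four tubes stand upright and fully home in the rack sockets in front of their matching bottles (white, red, blue, black from the left), the bottles did not move, and the job was handed in at 28.6 s.

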